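# Lock the tube in the vee blocks and set the automatic centre punch on its mark

### The job

Tighten the wing knob of the vee-block clamp clockwise, so that the tube is locked where it lies and cannot roll or creep. Then take the automatic centre punch (the longer one with the ringed barrel) out of the wooden block, set its point on the chalk cross on top of the tube and, holding the punch upright, press lightly until its spring nose is about halfway in, without letting it bottom and snap. Finish still holding it there under that light pressure, ready to fire, and leave the other tools and parts where they are.

Things in the scene. Friction and masses are not known exactly. Their poses are not given: they have to be found in the camera images.
- fixture: Pair of dark cast vee blocks (52 x 40 mm, tops 47 mm above the table) on a steel plate 80 x 160 x 12 mm; fixed. Origin: centre of the plate's underside. y runs along the tube, from the clamped block (centre y = -50 mm) to the open block (y = +50 mm); z up. A steel stirrup spans the clamped block: 71 mm along x, 16 mm along y, its bridge's top at 78 mm (81 mm at the boss round the screw).
- screw: Clamp screw in the stirrup's bridge, with a round foot of 13 mm that comes down on top of the tube. Origin: centre of the foot's underside. It moves straight down 0.955 mm per radian that the knob is turned clockwise.
- clamp_knob (a joint): Angle of the wing knob (rad), growing clockwise seen from above, 0 to 5. The foot meets the tube at about 1.7; the tube is barely held at 2.1, well tight at about 3. Thread friction of 0.12 N m keeps the knob where it is left.
- knob_grip (a point): Middle of the wing knob's grip, on the screw's axis, 105 mm above the table when open (1 to 3 mm lower when tight). The wing is an upright blade, 48 mm long along this point's x, 10 mm thick along its y, reaching 11 mm above and below this point (its hub 13 mm above); 13 mm of free height lie between blade and bridge beside the hub. z up.
- tube: Loose plain steel tube, 21 mm in diameter, 200 mm long, lying in the two vees, along y; its axis 46 mm above the table. Origin: middle of its length, on its lowest line.
- mark (a point): Crossing of the white chalk ring (2 mm wide) round the tube and the chalk line (34 mm long) along its top: the spot to be punched, on the top of the tube, 56 mm above the table, 50 mm from the middle of the tube towards the open vee block's end.
- block: Wooden bench block 56 x 130 x 55 mm (z up), fixed, origin at the centre of its underside. Two holes of 14.5 mm from the top, 50 mm deep, at y = -34 and +34 mm; a punch stands in each.
- punch: Automatic centre punch, loose, about 0.13 kg, standing point down in one of the holes, its barrel's shoulder on the block's top. Origin on its axis, where the point is with the spring nose fully out; z along it towards the cap. Collar 12 mm in diameter from z = 28 to 46 mm, steel barrel 17 mm with dark rings to 112 mm, dark cap 19 mm to 132.5 mm. Lifted 50 mm it is out of the hole.
- nose (a joint): How far the punch's spring nose is pushed into the barrel (m), 0 (out) to 0.010 (bottomed: the punch snaps). The spring takes 2.4 N to start and 0.6 N more per mm, about 5.4 N at half way (0.005).
- point (a point): The point of the punch (end of its spring nose, 7 mm in diameter, tapering to 1.6 mm).
- pin_punch: Plain solid pin punch, loose, shorter (its head 60 mm above the block's top, the automatic punch's cap 86 mm), without rings or cap, standing in the other hole. To be left there.
- coupling: Rusty cast pipe coupling, 69 mm across and 75 mm high, standing on the table. Origin: centre of its underside.
- tripod_stand: Heavy steel tripod, fixed. Its near leg stands on the table 0.35 m straight ahead of the robot (y = 0, 50 mm wide) and rises straight away from the robot to 0.47 m height at x = 0.68 m, y = 0.05; above that the post. Cross from left to right in front of this leg, drawn in close to the robot (x below 0.38 m) and high. Everything to be handled lies to the right of it.
- wood_block: Small notched hardwood block, 26 x 125 x 20 mm, lying on the table.

How it is judged:
By the outcome, as a careful person would: the job done as asked, in the order asked, and still so for the second after the job is handed in, while the arm keeps its last pose, push and grip.
It also fails if it takes over 72 s, if anything falls off the work surface, if the arm or the gripper's body presses on something with over 40 N, if the wrist force passes 120 N, or if a joint passes its speed limit or range.

### The arm

A 7-joint arm with a two-finger parallel gripper is mounted at the origin on the work surface; the furniture and walls round the work are solid. World frame = base frame: x ahead of the robot, y to its left, z up, the work surface at z = 0. Lengths are in m, angles in rad, forces in N, time in s.
With the tool pointing down it reaches from about 0.35 to 0.9 m from the base axis. Payload 19.9 kg.
Tool frame: the origin (TCP) lies between the finger pads; the fingertips stand 8 mm ahead of it and the grasp point (between the pads) lies 11 mm behind it; z points along the fingers, y is the line along which they close (so a half turn about z gives the same grasp; the last joint's range is limited). The gripper opens to 85 mm and grips with 20 to 120 N. Pads are 22 mm wide; open, the fingers measure 114 mm over their backs; the gripper's body (76 mm by 85 mm) begins 54 mm behind the grasp point. The pads swing forward as they close: fully open they stand 13 mm farther back than shut.
Start: joints at [-1.333, 0.417, -0.01, 1.614, 0.005, 1.111, -0.053], TCP at [0.172, 0.601, 0.239] pointing down, gripper open.
Joint ranges: [-2.81, 2.81], [-0.39, 2.02], [-1.27, 1.25], [0.06, 2.57], [-1.19, 4.33], [0.19, 2], [-2.82, 2.82]. Speed limits (rad/s): [1.89, 1.89, 2.39, 2.39, 3.01, 3.01, 3.01].

### API

Orientations are given as a unit quaternion [w, x, y, z].
In Python, from station import read_state, snapshot, sign_off gives the robot as it stands.
- The arm moves only by the tool move_arm, never from a script. Its arguments are lists of equal length, an entry for each row: "slide": the shift along the tool's x, y, z in cm, a list of three; "rotation": the turn, a rotation vector about the tool's x, y, z in degrees, a list of three; "jaw": the finger opening in cm, from 0 to 8.54. A call has 1 to 12 rows; each row shifts and turns the commanded pose from where the row before left it, along the tool's axes as they then stand; what a row does not reach is not made up. A row lasts 1/10 s, in which the tool goes at most 50 mm and 8.59 degrees, less where a joint would pass 70% of its speed; a pose out of reach is approached as far as the arm can. A call with a gripper value outside its range is refused whole. The fingers move at their own pace and stop on an object; "force" is the grip in N (left out, the last holds). Time passes only in rows, so rows that do not move let the fingers close. It gives the time, the measured TCP pose, the force, the opening and the grip force at its end, in the units of the state.
- read_state(): the state, without advancing time (a new reading comes with each control period).
- snapshot(name): name is "scene" or "side" or "wrist"; returns a dict with "pixels" (384x512x3 uint8, red, green, blue), "fovy" (degrees; the focal length in pixels is half the picture's height over the tangent of half this angle, whatever the lens; pixels are square), "cx", "cy" (the principal point, pixels), "rvec" (rotation vector, rad) and "tvec" (3), from world to camera coordinates, as OpenCV has them; the wrist camera has in their place "T_tool_cam" (4x4, takes a point from camera to tool coordinates, whose origin is the TCP and whose axes are the flange's). Camera axes: x right, y down, z forward; pixel columns grow to the right and rows downward; lengths in m; the calibration is good to about 2 mm. The wrist camera is an equidistant fisheye: a pixel r from the principal point sees the ray r / f radians off the axis. A picture is of the moment at which its call begins: read the wrist's pose just before it. There is no depth.
- sign_off(): hands the job in; it is judged then, once.
The state is a dict: "time": time; "joint_positions": joint angles; "joint_velocities": joint speeds; "joint_efforts": joint torques, N m; "eef_pos": TCP position; "tool_rot": TCP orientation; "force": force on the tool from outside, world axes, zero at the start; "moment": the same for the moment, N m; "width": finger opening in m; "gripper_force": force on a finger pad.
Only numpy, scipy, OpenCV 4.12 (cv2) and the standard library are available. Lean on these libraries where they do the work, as an engineer would, in place of code of your own. Each camera call takes 0.05 s, during which the arm holds its last target. There are 200 camera calls.

## Working session

There is one attempt and no reset: what is moved stays moved. The work goes in short steps, Python scripts to look and compute and a tool call to move; the robot and the scene stay as the last step left them, time stands still between calls to the robot, and variables do not carry over. Pictures are saved under pics/ and viewed, at most 10 in all, crops included, and the job is handed in when it is done.

Besides the shell and the picture viewer there is one more tool, called after "Emit:" as name(argument=value, ...) on one line, values as JSON. move_arm: Moves the arm, as the interface text tells. Its arguments: {"type":"object","properties":{"slide":{"type":"array","items":{"type":"array","items":{"type":"number"}}},"rotation":{"type":"array","items":{"type":"array","items":{"type":"number"}}},"jaw":{"type":"array","items":{"type":"number"}},"force":{"type":"number"}},"required":["slide","rotation","jaw"]}

```bash
mkdir -p pics; cat > h.py <<'E'
import numpy as np,cv2
from scipy.spatial.transform import Rotation as R
from station import read_state,snapshot,sign_off
def cam(s):
    f=s['pixels'].shape[0]/2/np.tan(np.radians(s['fovy'])/2)
    Rm=R.from_rotvec(np.array(s['rvec']).ravel()).as_matrix();t=np.array(s['tvec']).ravel()
    return f,Rm,t
def ray(s,u,v):
    f,Rm,t=cam(s);d=Rm.T@np.array([(u-s['cx'])/f,(v-s['cy'])/f,1]);return -Rm.T@t,d/np.linalg.norm(d)
def onz(s,u,v,z):
    o,d=ray(s,u,v);return o+d*(z-o[2])/d[2]
def proj(s,p):
    f,Rm,t=cam(s);c=Rm@np.array(p)+t;return np.array([s['cx']+f*c[0]/c[2],s['cy']+f*c[1]/c[2]])
def tri(s1,p1,s2,p2):
    o1,d1=ray(s1,*p1);o2,d2=ray(s2,*p2)
    A=np.stack([d1,-d2],1);k=np.linalg.lstsq(A,o2-o1,rcond=None)[0]
    a=o1+k[0]*d1;b=o2+k[1]*d2;return (a+b)/2,np.linalg.norm(a-b)
def pose():
    s=read_state();q=s['tool_rot'];return np.array(s['eef_pos']),R.from_quat([q[1],q[2],q[3],q[0]])
def wray(s,pos,rot,u,v):
    f=s['pixels'].shape[0]/2/np.tan(np.radians(s['fovy'])/2)
    x,y=u-s['cx'],v-s['cy'];r=np.hypot(x,y);th=r/f
    d=np.array([x/r*np.sin(th),y/r*np.sin(th),np.cos(th)]);T=np.array(s['T_tool_cam'])
    return pos+rot.apply(T[:3,3]),rot.apply(T[:3,:3]@d)
def wonz(s,pos,rot,u,v,z):
    o,d=wray(s,pos,rot,u,v);return o+d*(z-o[2])/d[2]
def save(n,im,k=1.5):
    cv2.imwrite(f'pics/{n}.png',cv2.resize(im[:,:,::-1],None,fx=k,fy=k,interpolation=cv2.INTER_CUBIC))
E
python3 - <<'E'
from h import *
import pickle
S={n:snapshot(n) for n in('scene','side')}
pickle.dump(S,open('s0.pkl','wb'))
for n in S:
    save(n+'0',S[n]['pixels']);print(n,ray(S[n],256,192),S[n]['fovy'])
print(read_state())
E
```

```text
scene (array([ 0.20645772, -0.86673194,  0.53232918]), array([ 0.45287565,  0.72333182, -0.52124344])) 53.27715586552518
side (array([ 0.45899452, -1.27775072,  0.4872779 ]), array([ 0.11385586,  0.93043294, -0.34832654])) 46.57865917223228
{'time': 0.1, 'joint_positions': array([-1.33351793,  0.41791183, -0.01027642,  1.61408721,  0.00471686,
        1.11069889, -0.05302422]), 'joint_velocities': array([ 0.00129252, -0.00197807, -0.00053691, -0.00072549,  0.00028309,
        0.00260244,  0.00247833]), 'joint_efforts': array([ 1.22261572e-03, -8.65823865e+01,  6.79029431e-01, -4.35644102e+01,
        1.89853617e-02,  4.89405094e-03, -9.39701096e-06]), 'eef_pos': array([0.17193534, 0.60058313, 0.23873573]), 'tool_rot': array([-2.00313541e-05,  1.38954654e-01,  9.90298597e-01, -5.40974300e-04]), 'force': array([-0.5052767 , -0.09953568,  0.39830767]), 'moment': array([-0.02513668,  0.05606823,  0.03642806]), 'gripper_force': 0.0, 'width': 0.08543270984223461}
```

View pics/scene0.png

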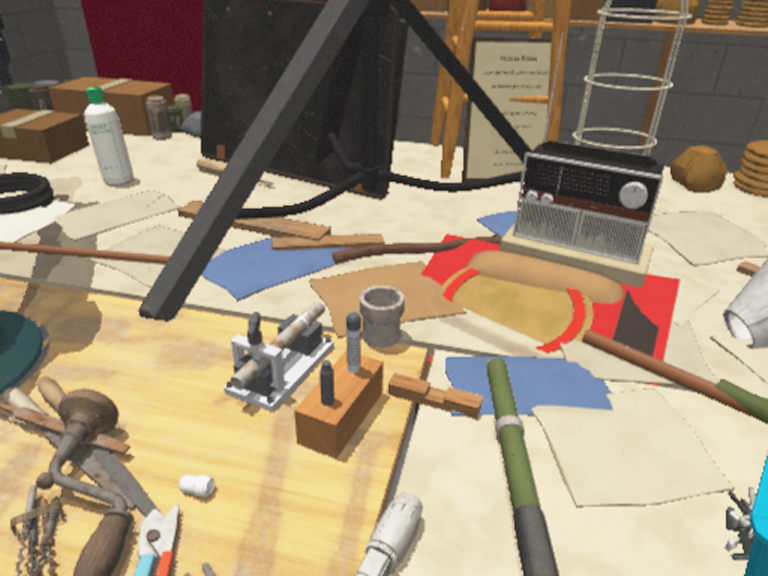

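View pics/side0.png

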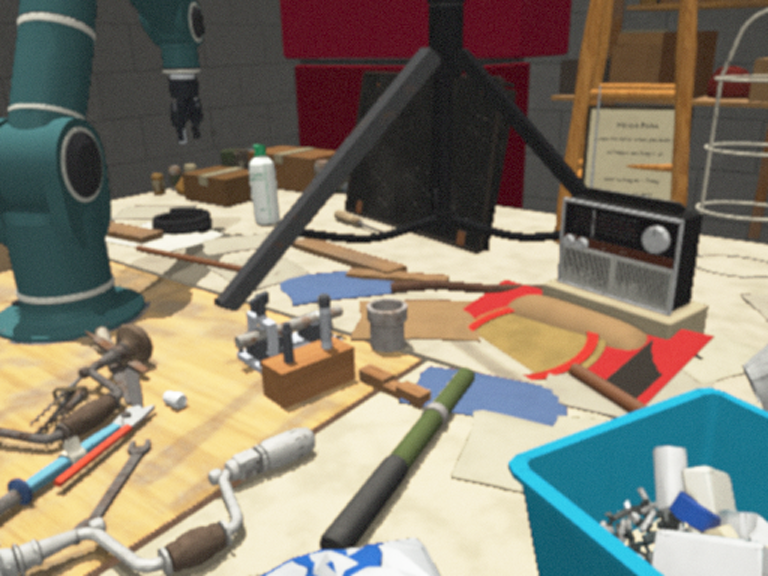

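The scene view shows the fixture near (280,350), knob (255,325), auto punch cap (353,318), pin punch (327,370) and coupling (382,315). The side view shows the same group near (300,340). I'll enlarge both.

```bash
python3 - <<'E'
from h import *
import pickle
S=pickle.load(open('s0.pkl','rb'))
a=S['scene']['pixels'][185:305,140:273];b=S['side']['pixels'][185:275,150:283]
a=cv2.resize(a,None,fx=3,fy=5) if 0 else a
A=cv2.resize(a,None,fx=5,fy=5,interpolation=cv2.INTER_CUBIC)
cv2.imwrite('pics/ca.png',A[:,:,::-1])
B=cv2.resize(b,None,fx=6,fy=6,interpolation=cv2.INTER_CUBIC)
cv2.imwrite('pics/cb.png',B[:,:,::-1])
E
```

```text
(no output)
```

View pics/ca.png

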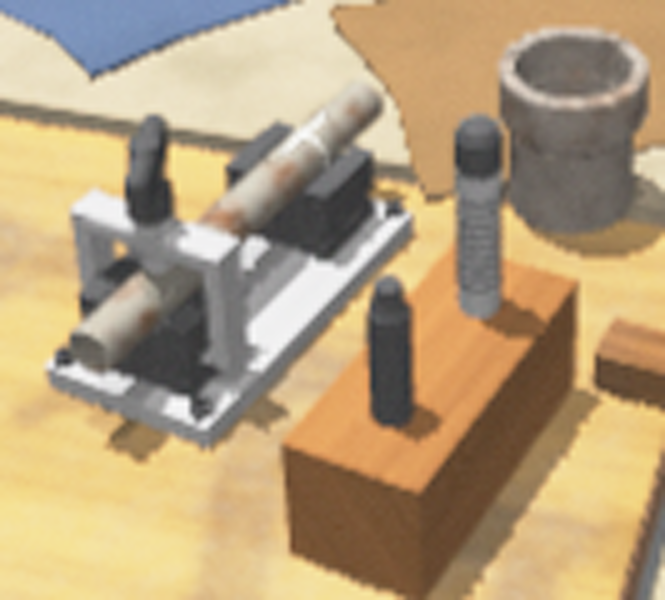

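View pics/cb.png

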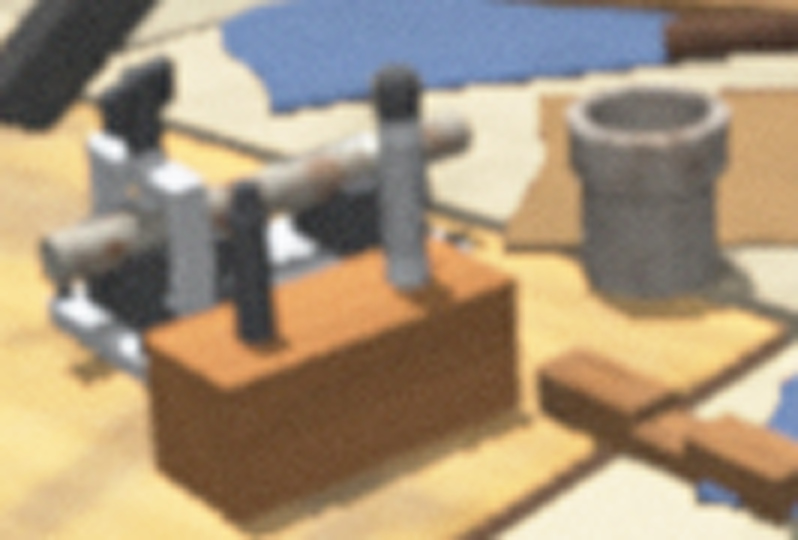

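The scene crop shows the knob centre at about (150,168), chalk cross at about (315,135), auto punch cap top (479,125) and base (480,308), and pin punch base (392,418). The tube ends are at (92,348) and (368,100). In the side crop the knob is at (140,108), the cap top at (397,78) and the tube ends at (60,258) and (455,135).

```bash
python3 - <<'E'
from h import *
import pickle
S=pickle.load(open('s0.pkl','rb'))
a=S['scene'];b=S['side'];np.set_printoptions(precision=4,suppress=True)
A=lambda u,v:(140+u/5-.4,185+v/5-.4)
B=lambda u,v:(150+u/6-.4,185+v/6-.4)
for n,pa,pb,z in [('knob',(150,168),(140,108),.105),('mark',(315,133),None,.0565),('cap',(479,125),(397,75),.141),('base',(480,305),(408,278),.055),('pinbase',(392,416),(256,335),.055),('pintop',(390,285),(247,187),.115),
 ('t1',(92,348),(60,258),.046),('t2',(368,100),(455,135),.046),
 ('bl1',(578,283),(515,283),.055),('bl2',(422,492),(230,388),.055),('bl3',(285,440),(147,337),.055),('coup',(575,70),(650,110),.075),
 ('pl1',(52,372),None,.012),('pl2',(212,435),None,.012),('pl3',(412,222),None,.012)]:
    print(n,onz(a,*A(*pa),z),onz(b,*B(*pb),z) if pb else '',tri(a,A(*pa),b,B(*pb)) if pb else '')
E
```

```text
knob [ 0.3835 -0.2753  0.105 ] [ 0.3836 -0.2913  0.105 ] (array([ 0.3837, -0.2702,  0.0989]), np.float64(0.005030875764308843))
mark [ 0.4755 -0.2184  0.0565]  
cap [ 0.4818 -0.3579  0.141 ] [ 0.482  -0.3682  0.141 ] (array([ 0.4831, -0.3544,  0.1369]), np.float64(0.0027232801940392575))
base [ 0.4828 -0.3559  0.055 ] [ 0.4821 -0.3578  0.055 ] (array([ 0.4824, -0.3561,  0.0546]), np.float64(0.0010156854676499165))
pinbase [ 0.4252 -0.3951  0.055 ] [ 0.4253 -0.3964  0.055 ] (array([ 0.4254, -0.3945,  0.0542]), np.float64(0.0003541446926347083))
pintop [ 0.4263 -0.3954  0.115 ] [ 0.4264 -0.4008  0.115 ] (array([ 0.4267, -0.3936,  0.1127]), np.float64(0.001619541898576476))
t1 [ 0.3468 -0.2955  0.046 ] [ 0.3477 -0.2964  0.046 ] (array([ 0.3473, -0.2938,  0.0447]), np.float64(0.0003370306327148445))
t2 [ 0.5139 -0.1914  0.046 ] [ 0.51   -0.1966  0.046 ] (array([ 0.5111, -0.1957,  0.0473]), np.float64(0.003761967808329294))
bl1 [ 0.5229 -0.3631  0.055 ] [ 0.5216 -0.3691  0.055 ] (array([ 0.5228, -0.3624,  0.053 ]), np.float64(0.0026512391852518027))
bl2 [ 0.4172 -0.4342  0.055 ] [ 0.4165 -0.4363  0.055 ] (array([ 0.4169, -0.4343,  0.0545]), np.float64(0.0012302306339518323))
bl3 [ 0.3868 -0.3874  0.055 ] [ 0.3862 -0.3913  0.055 ] (array([ 0.3865, -0.3868,  0.0536]), np.float64(0.0018281491401815062))
coup [ 0.5864 -0.2547  0.075 ] [ 0.5884 -0.2548  0.075 ] (array([ 0.5885, -0.2517,  0.0732]), np.float64(0.001056924193197247))
pl1 [ 0.3378 -0.2618  0.012 ]  
pl2 [ 0.3797 -0.3276  0.012 ]  
pl3 [ 0.509  -0.2437  0.012 ]
```

The two views agree. The tube heads about 31.6°, with the knob near (0.386,-0.271) and the mark near (0.474,-0.218). Next I retract, raise and swing round in front of the leg.

Emit:
move_arm(slide=[[0, -4.2, -1.6], [0, -4.2, -1.6], [0, -4.2, -1.6], [0, -4.2, -1.6], [0, -4.2, -1.6], [0, -4.2, -1.6], [-3.87, -0.2, 0], [-3.87, -0.2, 0], [-3.87, -0.2, 0], [-3.87, -0.2, 0], [-3.87, -0.2, 0], [-3.87, -0.2, 0]], rotation=[[0, 0, 0], [0, 0, 0], [0, 0, 0], [0, 0, 0], [0, 0, 0], [0, 0, 0], [0, 0, 6], [0, 0, 6], [0, 0, 6], [0, 0, 6], [0, 0, 6], [0, 0, 6]], jaw=[8.5, 8.5, 8.5, 8.5, 8.5, 8.5, 8.5, 8.5, 8.5, 8.5, 8.5, 8.5])

```text
time: 1.3
eef_pos: [0.2935, 0.2296, 0.3352]
tool_rot: [0.0, 0.44, 0.898, -0.0]
force: [0.6, 1.5, 0.2]
width: 0.0851
gripper_force: 0.0
```

Emit:
move_arm(slide=[[-3.87, -0.2, 0], [-3.87, -0.2, 0], [-3.87, -0.2, 0], [-3.87, -0.2, 0], [-3.87, -0.2, 0], [-3.87, -0.2, 0], [-3.87, -0.2, 0], [-3.87, -0.2, 0], [-3.87, -0.2, 0], [-3.87, -0.2, 0], [-3.87, -0.2, 0], [0, 0, 0]], rotation=[[0, 0, 6], [0, 0, 6], [0, 0, 6], [0, 0, 6], [0, 0, 6], [0, 0, 6], [0, 0, 6], [0, 0, 6], [0, 0, 6], [0, 0, 6], [0, 0, 6], [0, 0, 0]], jaw=[8.5, 8.5, 8.5, 8.5, 8.5, 8.5, 8.5, 8.5, 8.5, 8.5, 8.5, 8.5])

```text
time: 2.5
eef_pos: [0.3263, -0.1743, 0.3354]
tool_rot: [-0.0, 0.86, 0.511, 0.001]
force: [0.1, 1.1, -0.7]
width: 0.0849
gripper_force: 0.0
```

```bash
python3 - <<'E'
from h import *
import pickle
np.set_printoptions(precision=4,suppress=True)
p,r=pose();s=snapshot('wrist');print(p,r.as_matrix(),read_state()['joint_positions'],s['fovy'])
pickle.dump((p,r,s),open('w1.pkl','wb'));save('w1',s['pixels'])
E
```

```text
[ 0.3263 -0.1743  0.3354] [[ 0.4776  0.8786  0.0007]
 [ 0.8786 -0.4776  0.0011]
 [ 0.0013  0.0001 -1.    ]] [-0.523  -0.2821  0.7677  2.0687  0.202   1.2838 -0.3258] 65.70646984690485
```

View pics/w1.png

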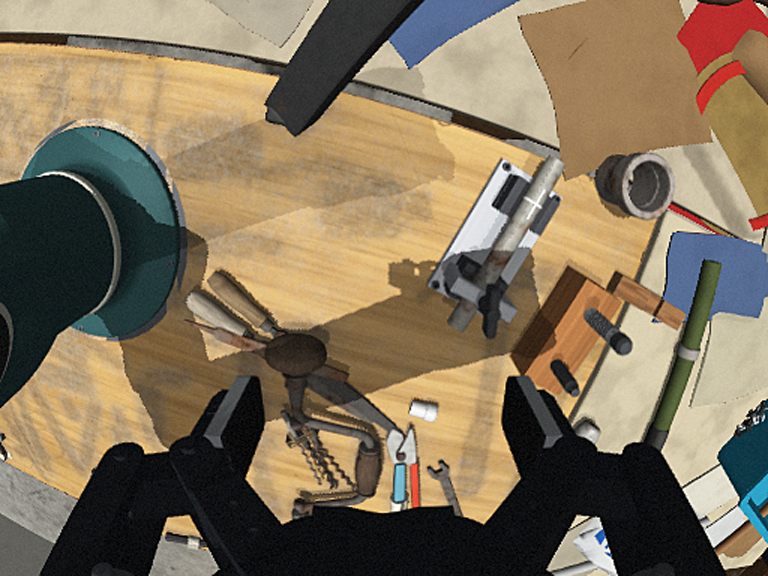

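The wrist view shows the fixture, with the knob at about (485,290), the chalk cross at (532,201), the auto punch cap at (621,343), the pin punch head at (570,385) and the leg foot at (290,110). I'll work out the positions from it and where the camera sits.

```bash
python3 - <<'E'
from h import *
import pickle
np.set_printoptions(precision=4,suppress=True)
p,r,s=pickle.load(open('w1.pkl','rb'))
print(s['T_tool_cam'],s['cx'],s['cy'])
for n,u,v,z in [('mark',532,201,.0565),('cap',621,343,.141),('pin',570,387,.115),('t2',556,160,.046),('t1',459,325,.046),('kn',488,300,.105),('leg',290,130,0)]:
    print(n,wonz(s,p,r,u/1.5,v/1.5,z))
E
```

```text
[[ 0.0006 -0.9457 -0.3251  0.0842]
 [ 1.      0.0006  0.0002  0.0006]
 [ 0.     -0.3251  0.9457 -0.1346]
 [ 0.      0.      0.      1.    ]] 254.9564825504999 194.0476809250878
mark [ 0.4698 -0.2134  0.0565]
cap [ 0.4799 -0.3471  0.141 ]
pin [ 0.4241 -0.3843  0.115 ]
t2 [ 0.5131 -0.19    0.046 ]
t1 [ 0.3501 -0.2995  0.046 ]
kn [ 0.3857 -0.2627  0.105 ]
leg [ 0.2902 -0.0396  0.    ]
```

Emit:
move_arm(slide=[[-1.13, 1.98, 2.3], [-1.13, 1.98, 2.3], [-1.13, 1.98, 2.3], [-1.13, 1.98, 2.3], [-1.13, 1.98, 2.3], [0, 0, 0], [0, 0, 0]], rotation=[[0, 0, 0], [0, 0, 0], [0, 0, 0], [0, 0, 0], [0, 0, 0], [0, 0, 0], [0, 0, 0]], jaw=[8.5, 8.5, 8.5, 8.5, 8.5, 8.5, 8.5])

```text
time: 3.25
eef_pos: [0.3876, -0.2646, 0.222]
tool_rot: [-0.001, 0.857, 0.515, -0.002]
force: [0.2, 0.5, 0.5]
width: 0.085
gripper_force: 0.0
```

```bash
python3 - <<'E'
from h import *
import pickle
np.set_printoptions(precision=4,suppress=True)
p,r=pose();s=snapshot('wrist');print(p,r.as_matrix(),read_state()['joint_positions'])
pickle.dump((p,r,s),open('w2.pkl','wb'));save('w2',s['pixels'][60:330,100:460],2.2)
E
```

```text
[ 0.3876 -0.2646  0.222 ] [[ 0.469   0.8832 -0.0035]
 [ 0.8832 -0.469   0.    ]
 [-0.0016 -0.0031 -1.    ]] [-0.3908  0.2695  1.0737  2.0292 -0.2818  1.0013  0.335 ]
```

View pics/w2.png

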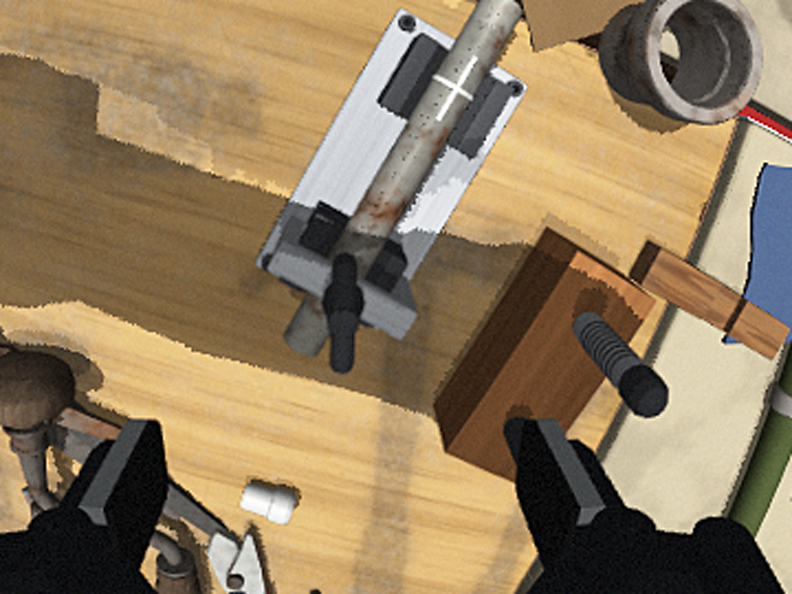

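The blade runs from (345,258) to (342,368) with its centre at (344,312), almost along tool x. The chalk cross is at (454,88), the punch cap at (643,390), and the tube ends are at the top edge and (303,338).

```bash
python3 - <<'E'
from h import *
import pickle
np.set_printoptions(precision=4,suppress=True)
p,r,s=pickle.load(open('w2.pkl','rb'))
P=lambda u,v:(100+u/2.2-.3,60+v/2.2-.3)
W=lambda u,v,z:wonz(s,p,r,*P(u,v),z)
for n,u,v,z in [('mark',454,88,.0565),('cap',645,392,.141),('b1',345,257,.112),('b2',342,370,.112),('hub',344,312,.118),('c1',472,58,.0565),('c2',440,120,.0565)]:
    w=W(u,v,z);print(n,w,'tool',r.inv().apply(w-p))
E
```

```text
mark [ 0.4707 -0.2173  0.0565] tool [0.0811 0.0517 0.1652]
cap [ 0.4809 -0.3489  0.141 ] tool [-0.0305  0.1221  0.0806]
b1 [ 0.3964 -0.2514  0.112 ] tool [0.016  0.0019 0.1099]
b2 [ 0.3727 -0.2936  0.112 ] tool [-0.0324  0.0008  0.11  ]
hub [ 0.3865 -0.2694  0.118 ] tool [-0.0046  0.0016  0.104 ]
c1 [ 0.4845 -0.2085  0.0565] tool [0.0953 0.0598 0.1651]
c2 [ 0.4582 -0.2277  0.0565] tool [0.066  0.0456 0.1652]
```

Emit:
move_arm(slide=[[-0.7, 0.13, 2.4], [0, 0, 2.5], [0, 0, 2.5], [0, 0, 2.5], [0, 0, 2.0], [0, 0, 0.5], [0, 0, 0], [0, 0, 0], [0, 0, 0], [0, 0, 0], [0, 0, 0], [0, 0, 0]], rotation=[[0, 0, 1], [0, 0, 0], [0, 0, 0], [0, 0, 0], [0, 0, 0], [0, 0, 0], [0, 0, 0], [0, 0, 0], [0, 0, 0], [0, 0, 0], [0, 0, 0], [0, 0, 0]], jaw=[5, 5, 5, 5, 5, 5, 4, 2, 0.6, 0.6, 0.6, 0.6], force=60)

```text
time: 4.5
eef_pos: [0.3853, -0.2708, 0.0998]
tool_rot: [-0.001, 0.861, 0.508, 0.001]
force: [-12.3, 9.7, 24.1]
width: 0.0134
gripper_force: 58.5
```

```bash
python3 -c "
from h import *
s=read_state();print(s)"
```

```text
{'time': 4.5, 'joint_positions': array([-0.1650548 ,  0.48880708,  0.87354347,  2.12330377, -0.54713262,
        0.76990968,  0.55444728]), 'joint_velocities': array([-4.40732286e-05,  1.17359373e-04, -4.27458690e-04,  7.02631151e-04,
       -1.37234773e-03, -1.68357041e-03,  3.74264643e-04]), 'joint_efforts': array([ 4.66010626e-01, -5.36351430e+01,  1.35104683e+01, -3.16541469e+01,
       -1.21803951e+00, -4.25200492e+00,  3.50016751e-02]), 'eef_pos': array([ 0.38525804, -0.27080418,  0.09975136]), 'tool_rot': array([-1.45890712e-03,  8.61430352e-01,  5.07873219e-01,  6.42653764e-04]), 'force': array([-12.33908255,   9.65475141,  24.14947063]), 'moment': array([ 2.02595947e+00,  2.71140566e+00, -5.81094136e-05]), 'gripper_force': 58.48800183986896, 'width': 0.013412746260399394}
```

Width of 13.4 mm suggests the pads sit on the hub; side and upward forces show a small offset. I'll relieve it, then test-turn.

Emit:
move_arm(slide=[[0, -0.1, -0.15], [0, 0, 0], [0, 0, 0.01], [0, 0, 0.01], [0, 0, 0.01], [0, 0, 0.01], [0, 0, 0]], rotation=[[0, 0, 0], [0, 0, 0], [0, 0, 4], [0, 0, 4], [0, 0, 4], [0, 0, 4], [0, 0, 0]], jaw=[0.6, 0.6, 0.6, 0.6, 0.6, 0.6, 0.6])

```text
time: 5.2
eef_pos: [0.3856, -0.2712, 0.1002]
tool_rot: [0.0, 0.924, 0.383, 0.0]
force: [2.0, 0.7, 0.3]
width: 0.0131
gripper_force: 57.6
```

```bash
python3 - <<'E'
from h import *
import pickle
np.set_printoptions(precision=3,suppress=True)
s=read_state();print(s['joint_positions'],s['moment'],s['force'],s['width'])
p,r=pose();print(p,r.as_matrix())
s=snapshot('wrist');A=s['pixels'][180:384,130:380]
b=snapshot('scene')['pixels'][200:240,150:200]
A=cv2.resize(A,None,fx=2,fy=2);B=cv2.resize(b,None,fx=6,fy=6)
C=np.zeros((408,800,3),np.uint8);C[:,:500]=A;C[:240,500:]=B
save('g1',C,1)
E
```

```text
[-0.217  0.52   0.945  2.125 -0.605  0.789  0.327] [ 0.104 -0.529  0.073] [2.016 0.745 0.269] 0.013140965874051412
[ 0.386 -0.271  0.1  ] [[ 0.707  0.707  0.001]
 [ 0.707 -0.707  0.   ]
 [ 0.001  0.001 -1.   ]]
```

View pics/g1.png

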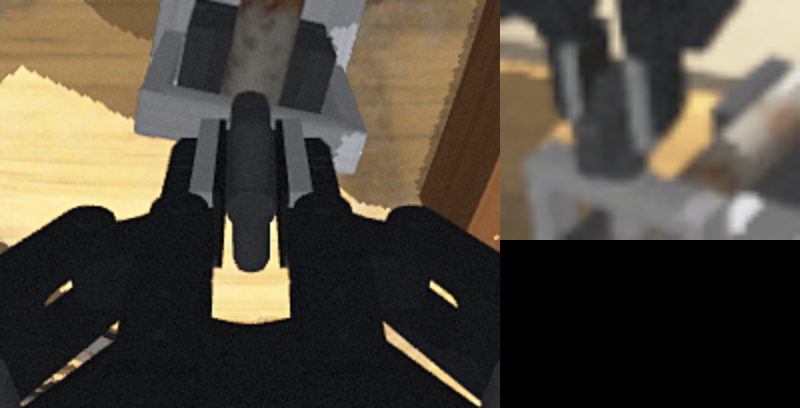

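Pads sit squarely on the hub and blade, the blade turned with the gripper, and forces are small. I keep turning and follow the knob down.

Emit:
move_arm(slide=[[0, 0, 0.013], [0, 0, 0.013], [0, 0, 0.013], [0, 0, 0.013], [0, 0, 0.013], [0, 0, 0.013], [0, 0, 0.013], [0, 0, 0.013], [0, 0, 0.013], [0, 0, 0.013], [0, 0, 0]], rotation=[[0, 0, 7], [0, 0, 7], [0, 0, 7], [0, 0, 7], [0, 0, 7], [0, 0, 7], [0, 0, 7], [0, 0, 7], [0, 0, 7], [0, 0, 7], [0, 0, 0]], jaw=[0.6, 0.6, 0.6, 0.6, 0.6, 0.6, 0.6, 0.6, 0.6, 0.6, 0.6])

```text
time: 6.4
eef_pos: [0.3861, -0.2749, 0.0996]
tool_rot: [0.003, 0.976, -0.218, 0.002]
force: [8.7, -25.7, -9.4]
width: 0.0132
gripper_force: 55.1
```

```bash
cat > st.py <<'E'
from h import *
np.set_printoptions(precision=4,suppress=True)
s=read_state();print(s['time'],s['joint_positions'],s['moment'],s['force'],s['width'],s['gripper_force'])
p,r=pose();print(p,r.as_matrix(),np.degrees(np.arctan2(*r.as_matrix()[[1,0],0])))
E
python3 st.py
```

```text
6.4 [-0.364   0.6989  1.1978  2.1265 -0.8506  0.9155 -0.6744] [-5.6685 -1.943   0.2046] [  8.6745 -25.6556  -9.3813] 0.013165663185004601 55.05793714954052
[ 0.3861 -0.2749  0.0996] [[ 0.9049 -0.4256  0.0026]
 [-0.4256 -0.9049 -0.0076]
 [ 0.0056  0.0058 -1.    ]] -25.18892324431968
```

The drift matches the hub sitting 3.3 mm behind TCP in tool x. I correct the command and turn about the hub from here.

Emit:
move_arm(slide=[[0.2, 0.31, 0.06], [0, 0.04, 0.013], [0, 0.04, 0.013], [0, 0.04, 0.013], [0, 0.04, 0.013], [0, 0, 0]], rotation=[[0, 0, 0], [0, 0, 7], [0, 0, 7], [0, 0, 7], [0, 0, 7], [0, 0, 0]], jaw=[0.6, 0.6, 0.6, 0.6, 0.6, 0.6])

```text
time: 7.0
eef_pos: [0.3852, -0.2777, 0.0987]
tool_rot: [0.0, 0.894, -0.447, 0.001]
force: [-0.1, -3.5, 22.3]
width: 0.0137
gripper_force: 63.3
```

```bash
python3 st.py
```

```text
7.0 [-0.3655  0.7327  1.2256  2.1224 -0.8876  0.9472 -1.1237] [-0.5599  0.0868  0.0553] [-0.1453 -3.4867 22.2511] 0.013705201230751739 63.269669595565574
[ 0.3852 -0.2777  0.0987] [[ 0.5996 -0.8003  0.002 ]
 [-0.8003 -0.5996 -0.0017]
 [ 0.0025 -0.0006 -1.    ]] -53.16020146712592
```

Emit:
move_arm(slide=[[0, 0, -0.13], [0, 0.04, 0.013], [0, 0.04, 0.013], [0, 0.04, 0.013], [0, 0, 0]], rotation=[[0, 0, 0], [0, 0, 7], [0, 0, 7], [0, 0, 7], [0, 0, 0]], jaw=[0.6, 0.6, 0.6, 0.6, 0.6])

```text
time: 7.5
eef_pos: [0.3838, -0.2781, 0.099]
tool_rot: [0.001, 0.798, -0.603, 0.001]
force: [1.1, -8.6, 3.0]
width: 0.0135
gripper_force: 58.2
```

```bash
python3 - <<'E'
exec(open('st.py').read())
s=snapshot('wrist');A=s['pixels'][180:384,130:380]
A=cv2.resize(A,None,fx=2,fy=2);save('g2',A,1)
E
```

```text
7.5 [-0.3683  0.7388  1.2343  2.124  -0.8932  0.953  -1.4823] [-1.9082 -0.316   0.1105] [ 1.0676 -8.5924  2.9844] 0.013506135885636456 58.20116502523888
[ 0.3838 -0.2781  0.099 ] [[ 0.2729 -0.962   0.0009]
 [-0.962  -0.2729 -0.0019]
 [ 0.0021 -0.0003 -1.    ]] -74.162117471995
```

View pics/g2.png

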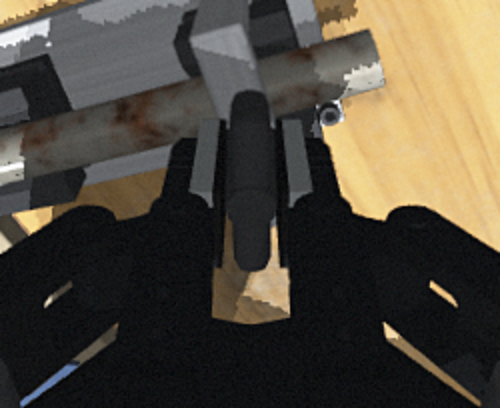

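The blade is still square between the pads, so no slip. About 2.36 rad turned so far; I continue.

Emit:
move_arm(slide=[[0.08, 0.04, 0.013], [0, 0.04, 0.013], [0, 0.04, 0.013]], rotation=[[0, 0, 7], [0, 0, 7], [0, 0, 7]], jaw=[0.6, 0.6, 0.6])

```text
time: 7.85
eef_pos: [0.3824, -0.2786, 0.0986]
tool_rot: [-0.0, -0.674, 0.738, -0.0]
force: [-4.0, -2.4, 13.9]
width: 0.0131
gripper_force: 61.1
```

```bash
python3 st.py
```

```text
7.85 [-0.3678  0.7443  1.2395  2.1252 -0.8992  0.9582 -1.8404] [-0.5478  0.8682  0.2326] [-4.0257 -2.3724 13.9125] 0.013056669397282332 61.06155253626639
[ 0.3824 -0.2786  0.0986] [[-0.0901 -0.9959  0.0003]
 [-0.9959  0.0901 -0.0005]
 [ 0.0005 -0.0003 -1.    ]] -95.17204338815839
```

Emit:
move_arm(slide=[[0, 0.04, 0.013], [0, 0.04, 0.013], [0, 0, 0]], rotation=[[0, 0, 7], [0, 0, 7], [0, 0, 0]], jaw=[0.6, 0.6, 0.6])

```text
time: 8.15
eef_pos: [0.3814, -0.2784, 0.0984]
tool_rot: [-0.0, -0.579, 0.815, -0.0]
force: [-4.6, -1.5, 16.5]
width: 0.0133
gripper_force: 61.7
```

```bash
python3 st.py
```

```text
8.15 [-0.3688  0.7457  1.242   2.1273 -0.9015  0.9591 -2.0813] [-0.3296  1.1009  0.1417] [-4.5925 -1.4645 16.4707] 0.013253151711557188 61.70856403862615
[ 0.3814 -0.2784  0.0984] [[-0.3284 -0.9445  0.0001]
 [-0.9445  0.3284 -0.0002]
 [ 0.0002 -0.0002 -1.    ]] -109.17386546556969
```

Emit:
move_arm(slide=[[0, 0.04, -0.09], [0, 0.04, 0.012], [0, 0.04, 0.012]], rotation=[[0, 0, 6], [0, 0, 6], [0, 0, 6]], jaw=[0.6, 0.6, 0.6])

```text
time: 8.45
eef_pos: [0.3801, -0.2776, 0.0986]
tool_rot: [-0.0, -0.445, 0.895, 0.0]
force: [-3.2, -2.3, 5.5]
width: 0.0134
gripper_force: 58.3
```

```bash
python3 - <<'E'
exec(open('st.py').read())
import pickle
S={n:snapshot(n) for n in('scene','side')};pickle.dump(S,open('s1.pkl','wb'))
A=cv2.resize(S['scene']['pixels'][195:265,145:225],None,fx=5,fy=5,interpolation=2)
B=cv2.resize(S['side']['pixels'][185:255,150:230],None,fx=5,fy=5,interpolation=2)
save('g3',np.hstack([A,B]),1)
E
```

```text
8.45 [-0.3709  0.7435  1.2432  2.1301 -0.8995  0.9579 -2.3952] [-0.7548  0.8402  0.2441] [-3.1866 -2.3348  5.4685] 0.013420936723260161 58.31818468112033
[ 0.3801 -0.2776  0.0986] [[-0.6036 -0.7973 -0.0006]
 [-0.7973  0.6036 -0.0001]
 [ 0.0005  0.0004 -1.    ]] -127.130018711214
```

About 3.28 rad turned in total. I release, rise, move over the punch and unwind the wrist.

Emit:
move_arm(slide=[[0, 0, 0], [0, 0, 0], [0, 0, 0], [0, 0, 0], [0, 0, -3], [0, 0, -4.5], [0, 0, -4.6], [0, -3.2, 0], [0, -3.2, 0], [0, -3.2, 0], [0, -3.2, 0], [0, 0, 0]], rotation=[[0, 0, 0], [0, 0, 0], [0, 0, 0], [0, 0, 0], [0, 0, 0], [0, 0, 0], [0, 0, -6], [0, 0, 0], [0, 0, 0], [0, 0, 0], [0, 0, 0], [0, 0, -7]], jaw=[3, 5, 6, 6, 6, 6, 6, 6, 6, 6, 6, 6])

```text
time: 9.75
eef_pos: [0.4928, -0.3438, 0.2127]
tool_rot: [-0.001, -0.544, 0.839, 0.001]
force: [-0.7, 0.7, 0.3]
width: 0.0603
gripper_force: 0.0
```

Emit:
move_arm(slide=[[0, 0, 0], [0, 0, 0], [0, 0, 0], [0, 0, 0], [0, 0, 0], [0, 0, 0], [0, 0, 0], [0, 0, 0], [0, 0, 0], [0, 0, 0], [0, 0, 0]], rotation=[[0, 0, -7], [0, 0, -7], [0, 0, -7], [0, 0, -7], [0, 0, -7], [0, 0, -7], [0, 0, -7], [0, 0, -7], [0, 0, -7], [0, 0, -7], [0, 0, -7]], jaw=[6, 6, 6, 6, 6, 6, 6, 6, 6, 6, 6])

```text
time: 10.85
eef_pos: [0.4903, -0.3427, 0.2134]
tool_rot: [-0.001, 0.949, -0.316, -0.001]
force: [0.6, 0.1, 0.1]
width: 0.0599
gripper_force: 0.0
```

Emit:
move_arm(slide=[[0, 0, 0], [0, 0, 0], [0, 0, 0], [0, 0, 0], [0, 0, 0], [0, 0, 0], [0, 0, 0], [0, 0, 0], [0, 0, 0], [0, 0, 0], [0, 0, 0], [0, 0, 0]], rotation=[[0, 0, -7], [0, 0, -7], [0, 0, -7], [0, 0, -7], [0, 0, -7], [0, 0, -7], [0, 0, -7], [0, 0, -7], [0, 0, -7], [0, 0, -7], [0, 0, -1], [0, 0, 0]], jaw=[6, 6, 6, 6, 6, 6, 6, 6, 6, 6, 6, 6])

```text
time: 12.05
eef_pos: [0.4903, -0.3428, 0.2134]
tool_rot: [-0.001, 0.957, 0.29, 0.0]
force: [-0.0, 0.0, 0.1]
width: 0.0598
gripper_force: 0.0
```

```bash
python3 - <<'E'
exec(open('st.py').read())
import pickle
s=snapshot('wrist');pickle.dump((p,r,s),open('w3.pkl','wb'));save('w3',s['pixels'][30:330,60:460],2)
E
```

```text
12.05 [ 0.2362  0.4202  0.4211  1.7198 -0.1957  1.045  -0.2594] [-0.0287  0.0041 -0.0379] [-0.0383  0.0021  0.1028] 0.05978240340915266 0.0
[ 0.4903 -0.3428  0.2134] [[ 0.8323  0.5543 -0.0007]
 [ 0.5543 -0.8323  0.0023]
 [ 0.0007 -0.0023 -1.    ]] 33.66403297662508
```

View pics/w3.png

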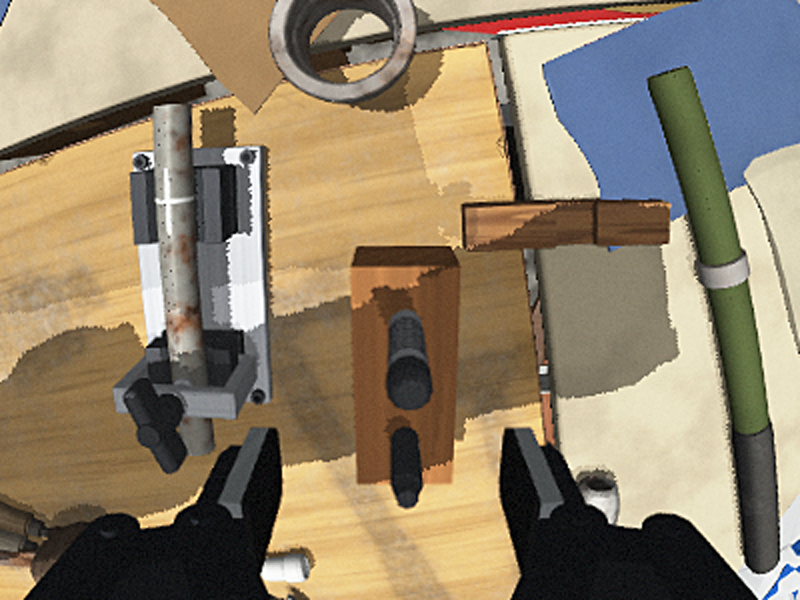

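The knob blade now heads about 54° as expected. The cap top centre is at (409,384), the barrel foot about (404,312), the pin punch head (406,490), and the chalk cross (174,200).

```bash
python3 - <<'E'
from h import *
import pickle
np.set_printoptions(precision=4,suppress=True)
p,r,s=pickle.load(open('w3.pkl','rb'))
for n,u,v,z in [('mark',174,200,.0565),('cap',409,387,.1405),('foot',405,320,.055),('pin',406,490,.115),('b1',140,388,.112),('b2',170,462,.112),('blk',406,264,.055),('k1',351,265,.055),('k2',460,265,.055)]:
    w=wonz(s,p,r,60+u/2-.25,30+v/2-.25,z);print(n,w,'tool',r.inv().apply(w-p))
E
```

```text
mark [ 0.4736 -0.2208  0.0565] tool [ 0.0536 -0.1105  0.1572]
cap [ 0.4856 -0.3548  0.1405] tool [-0.0106  0.0075  0.0729]
foot [ 0.485  -0.3555  0.055 ] tool [-0.0116  0.0079  0.1584]
pin [ 0.4314 -0.3911  0.115 ] tool [-0.0758  0.0078  0.0983]
b1 [ 0.404  -0.2603  0.112 ] tool [-0.0262 -0.1163  0.1017]
b2 [ 0.3759 -0.2898  0.112 ] tool [-0.0659 -0.1074  0.1016]
blk [ 0.5099 -0.3392  0.055 ] tool [0.0182 0.0082 0.1584]
k1 [ 0.494  -0.3164  0.055 ] tool [ 0.0176 -0.0196  0.1585]
k2 [ 0.5248 -0.3622  0.055 ] tool [0.0178 0.0356 0.1584]
```

Emit:
move_arm(slide=[[-0.6, 0.4, 0], [-0.55, 0.39, 0], [0, 0, 3], [0, 0, 3], [0, 0, 3], [0, 0, 2.5], [0, 0, 0.5], [0, 0, 0], [0, 0, 0]], rotation=[[0, 0, 0], [0, 0, 0], [0, 0, 0], [0, 0, 0], [0, 0, 0], [0, 0, 0], [0, 0, 0], [0, 0, 0], [0, 0, 0]], jaw=[6, 6, 6, 6, 6, 6, 6, 6, 6], force=50)

```text
time: 13.0
eef_pos: [0.4857, -0.3562, 0.0947]
tool_rot: [-0.0, 0.957, 0.291, 0.0]
force: [-0.2, -0.4, 0.6]
width: 0.0599
gripper_force: 0.0
```

Emit:
move_arm(slide=[[0, 0, 0], [0, 0, 0], [0, 0, 0], [0, 0, 0], [0, 0, 0], [0, 0, 0]], rotation=[[0, 0, 0], [0, 0, 0], [0, 0, 0], [0, 0, 0], [0, 0, 0], [0, 0, 0]], jaw=[4, 3, 2, 1.2, 1.2, 1.2])

```text
time: 13.6
eef_pos: [0.4854, -0.3554, 0.0939]
tool_rot: [-0.001, 0.957, 0.291, 0.0]
force: [-2.7, 1.3, 6.6]
width: 0.0155
gripper_force: 48.5
```

```bash
python3 st.py
```

```text
13.6 [ 0.3006  0.5751  0.3727  1.7949 -0.2755  0.8244 -0.1728] [ 0.4626  0.4019 -0.0501] [-2.6939  1.2753  6.6227] 0.015499631071008137 48.48973319433753
[ 0.4854 -0.3554  0.0939] [[ 0.8307  0.5567 -0.0003]
 [ 0.5567 -0.8307  0.0022]
 [ 0.001  -0.002  -1.    ]] 33.82877524300656
```

Holding the barrel at 15.5 mm. Now lift straight up and carry it over the mark, staying above it.

Emit:
move_arm(slide=[[0, 0, -1], [0, 0, -2], [0, 0, -2.5], [0, 0, -3], [1.3, -2.38, 0], [1.3, -2.38, 0], [1.3, -2.38, 0], [1.3, -2.38, 0], [1.3, -2.38, 0], [0, 0, 0], [0, 0, 1], [0, 0, 0]], rotation=[[0, 0, 0], [0, 0, 0], [0, 0, 0], [0, 0, 0], [0, 0, 0], [0, 0, 0], [0, 0, 0], [0, 0, 0], [0, 0, 0], [0, 0, 0], [0, 0, 0], [0, 0, 0]], jaw=[1.2, 1.2, 1.2, 1.2, 1.2, 1.2, 1.2, 1.2, 1.2, 1.2, 1.2, 1.2])

```text
time: 14.8
eef_pos: [0.4725, -0.2211, 0.1678]
tool_rot: [-0.001, 0.957, 0.291, -0.001]
force: [-1.6, 0.3, -1.0]
width: 0.015
gripper_force: 48.9
```

```bash
python3 st.py
```

```text
14.8 [ 0.0511  0.3382  0.3943  1.9475 -0.1665  0.8894 -0.4503] [0.0018 0.0279 0.0009] [-1.6051  0.3202 -1.0135] 0.015008245543794365 48.8975550775649
[ 0.4725 -0.2211  0.1678] [[ 0.8312  0.556  -0.0018]
 [ 0.556  -0.8312  0.0022]
 [-0.0002 -0.0028 -1.    ]] 33.78079682486875
```

Emit:
move_arm(slide=[[0, 0, 1], [0, 0, 0.7], [0, 0, 0], [0, 0, 0]], rotation=[[0, 0, 0], [0, 0, 0], [0, 0, 0], [0, 0, 0]], jaw=[1.2, 1.2, 1.2, 1.2])

```text
time: 15.2
eef_pos: [0.4728, -0.2208, 0.1515]
tool_rot: [-0.001, 0.957, 0.291, -0.0]
force: [-0.3, 0.1, -1.1]
width: 0.015
gripper_force: 48.9
```

```bash
python3 - <<'E'
exec(open('st.py').read())
import pickle
s=snapshot('wrist');S={n:snapshot(n) for n in('scene','side')};pickle.dump((p,r,s,S),open('w4.pkl','wb'))
T=np.linalg.inv(np.array(s['T_tool_cam']));f=192/np.tan(np.radians(s['fovy'])/2)
def wp(q):
    c=T[:3,:3]@np.array(q)+T[:3,3];th=np.arccos(c[2]/np.linalg.norm(c));d=c[:2]/np.linalg.norm(c[:2]);return np.array([s['cx'],s['cy']])+f*th*d
print('tip',wp([0,0,.085]),'mark',wp([0,0,.095]),'scene',proj(S['scene'],[.4725,-.2205,.0565]),'side',proj(S['side'],[.4725,-.2205,.0565]))
u,v=wp([0,0,.09]).astype(int)
def crop(im,u,v,w,h,W,H):
    u,v=int(u),int(v);return cv2.resize(im[v-h//2:v+h//2,u-w//2:u+w//2],(W,H),interpolation=cv2.INTER_CUBIC)
a=crop(s['pixels'],u,v,80,100,480,600);print('wrist crop origin',u-40,v-50,'x6')
us,vs=proj(S['scene'],[.4725,-.2205,.0565]);b=crop(S['scene']['pixels'],us,vs,40,38,320,300);print('scene',int(us)-20,int(vs)-19,'x8')
us,vs=proj(S['side'],[.4725,-.2205,.0565]);c=crop(S['side']['pixels'],us,vs,40,38,320,300);print('side',int(us)-20,int(vs)-19,'x8')
save('w4',np.hstack([a,np.vstack([b,c])]),1)
E
```

```text
15.2 [ 0.0581  0.362   0.387   1.9598 -0.1801  0.8547 -0.4394] [-0.0058  0.0341 -0.0004] [-0.3018  0.0917 -1.1152] 0.01500797831672043 48.91831032698974
[ 0.4728 -0.2208  0.1515] [[ 0.831   0.5563 -0.0013]
 [ 0.5563 -0.831   0.0022]
 [ 0.0001 -0.0025 -1.    ]] 33.798846208757936
tip [254.4419 204.7323] mark [254.4707 200.3698] scene [201.7285 212.0601] side [211.1557 207.806 ]
wrist crop origin 214 152 x6
scene 181 193 x8
side 191 188 x8
```

View pics/w4.png

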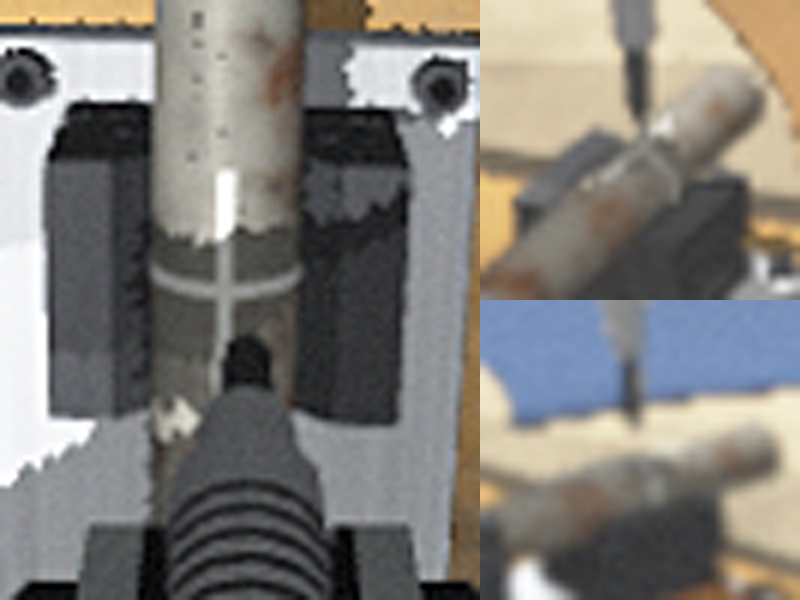

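In the wrist crop the cross is at (224,291), the tip at (247,336), and the barrel is upright. In the scene crop the tip is at (161,122) and the cross about (172,138). In the side crop the tip is at (157,122) and the cross about (165,165). The tip needs to go forward and slightly left.

```bash
python3 - <<'E'
from h import *
import pickle
np.set_printoptions(precision=4,suppress=True)
p,r,s,S=pickle.load(open('w4.pkl','rb'))
A=lambda u,v:(181+u/8-.44,193+v/8-.44)
B=lambda u,v:(191+u/8-.44,188+v/8-.44)
W=lambda u,v:(214+u/6-.42,152+v/6-.42)
t=lambda w:r.inv().apply(w-p)
q,e=tri(S['scene'],A(161,122),S['side'],B(157,122));print('tip',q,e,t(q))
m=wonz(s,p,r,*W(224,291),.0565);print('mark',m,t(m))
for z in (.064,.067,.070):
    k=wonz(s,p,r,*W(247,336),z);print('tipW',z,k,t(k))
print('barrel bottom ctr',[t(wonz(s,p,r,*W(245,395),z)) for z in(.110,)])
for n,w in (('mark',m),('tip',k)): print(n,proj(S['scene'],w),A(0,0),proj(S['side'],w))
for u,v in((172,138),(168,150)): w=onz(S['scene'],*A(u,v),.0565);print('markS',w,t(w))
w=onz(S['side'],*B(170,165),.0565);print('markSide',w,t(w))
E
```

```text
tip [ 0.4703 -0.2224  0.0704] 0.0015923490735549343 [-0.003   0.0002  0.0811]
mark [ 0.4713 -0.218   0.0565] [ 0.0003 -0.0029  0.095 ]
tipW 0.064 [ 0.47   -0.2227  0.064 ] [-0.0034  0.0002  0.0875]
tipW 0.067 [ 0.471 -0.222  0.067] [-0.0022  0.0002  0.0845]
tipW 0.07 [ 0.472  -0.2214  0.07  ] [-0.001   0.0002  0.0815]
barrel bottom ctr [array([0.008 , 0.0001, 0.0415])]
mark [200.7478 211.6454] (180.56, 192.56) [210.6491 207.4677]
tip [201.364  207.1739] (180.56, 192.56) [210.677  203.0191]
markS [ 0.4768 -0.2128  0.0565] [ 0.0077 -0.0042  0.095 ]
markS [ 0.4734 -0.2177  0.0565] [ 0.0022 -0.002   0.095 ]
markSide [ 0.4741 -0.2233  0.0565] [-0.0004  0.0031  0.095 ]
```

Emit:
move_arm(slide=[[0.25, -0.31, 0], [0, 0, 0.4], [0, 0, 0], [0, 0, 0]], rotation=[[0, 0, 0], [0, 0, 0], [0, 0, 0], [0, 0, 0]], jaw=[1.2, 1.2, 1.2, 1.2])

```text
time: 15.75
eef_pos: [0.4733, -0.2165, 0.1477]
tool_rot: [-0.001, 0.957, 0.291, -0.0]
force: [-0.2, -0.1, -1.1]
width: 0.0148
gripper_force: 48.9
```

```bash
python3 - <<'E'
exec(open('st.py').read())
import pickle
s=snapshot('wrist');pickle.dump((p,r,s),open('w5.pkl','wb'))
g=cv2.cvtColor(s['pixels'],cv2.COLOR_RGB2GRAY)
print('cols',list(range(240,268)))
for v in range(184,216):print(v,*g[v,240:268])
E
```

```text
15.75 [ 0.0525  0.365   0.3842  1.9661 -0.1821  0.8449 -0.4449] [-0.0572 -0.009  -0.0255] [-0.1999 -0.0701 -1.0782] 0.014800235611000544 48.918005948653445
[ 0.4733 -0.2165  0.1477] [[ 0.8307  0.5567 -0.0008]
 [ 0.5567 -0.8307  0.0022]
 [ 0.0006 -0.0023 -1.    ]] 33.828202357857556
cols [240, 241, 242, 243, 244, 245, 246, 247, 248, 249, 250, 251, 252, 253, 254, 255, 256, 257, 258, 259, 260, 261, 262, 263, 264, 265, 266, 267]
184 60 54 48 89 128 149 159 163 170 176 156 164 186 192 186 172 164 166 166 159 155 144 139 127 119 107 91 68
185 58 61 47 92 128 148 157 166 167 172 179 174 185 191 230 245 237 192 162 151 139 131 134 123 109 93 88 61
186 60 60 47 95 133 152 157 165 169 172 174 180 187 183 252 255 255 217 154 143 138 130 118 108 91 84 79 57
187 54 47 45 93 129 148 157 164 164 171 173 175 181 178 249 255 254 203 150 144 142 125 110 90 87 82 74 55
188 65 43 35 90 130 145 150 165 167 168 170 170 176 179 249 255 251 192 149 150 152 130 116 94 89 85 79 62
189 55 39 31 88 125 140 148 159 167 168 173 170 181 186 250 255 252 190 163 162 158 137 125 113 96 89 72 59
190 39 29 22 72 121 14
[... 1765 characters left out ...]
79 80 75 76 73 49 38 36 45 58 89 92 84 97 101 96 95 90 80 56
209 31 41 47 59 73 75 76 73 78 76 76 57 23 18 25 21 26 29 71 101 105 108 103 95 91 90 78 58
210 41 45 42 55 69 73 69 76 80 74 75 41 29 23 30 27 24 21 34 82 108 106 98 94 79 76 80 59
211 49 45 53 62 73 68 72 73 74 79 75 43 24 26 34 31 30 27 17 85 109 103 101 84 78 85 73 58
212 44 46 50 69 83 88 88 82 71 93 74 23 27 24 30 33 26 29 15 89 116 105 92 84 78 72 74 50
213 38 46 42 63 83 93 103 102 90 110 83 27 26 29 26 31 30 30 20 86 117 104 87 83 77 70 69 43
214 48 45 38 63 85 92 97 106 106 121 87 32 24 28 30 29 32 29 16 84 116 97 89 82 73 76 67 51
215 44 40 40 65 84 89 95 102 104 109 83 29 29 24 23 30 27 22 14 77 110 99 88 80 70 73 68 51
```

```bash
python3 - <<'E'
from h import *
import pickle
np.set_printoptions(precision=4,suppress=True)
p,r,s=pickle.load(open('w5.pkl','rb'))
t=lambda w:r.inv().apply(w-p)
print(t(wonz(s,p,r,255,204.9,.0565)))
for z in(.061,.0628,.0645):print(t(wonz(s,p,r,254.7,208.2,z)))
E
```

```text
[-0.0025  0.0004  0.0911]
[-0.0036  0.0002  0.0866]
[-0.0029  0.0002  0.0848]
[-0.0022  0.0002  0.0831]
```

Tip and cross agree within 0.5 mm. I lower gently and watch the force.

Emit:
move_arm(slide=[[0.03, 0.02, 0.2], [0, 0, 0.2], [0, 0, 0.15], [0, 0, 0]], rotation=[[0, 0, 0], [0, 0, 0], [0, 0, 0], [0, 0, 0]], jaw=[1.2, 1.2, 1.2, 1.2])

```text
time: 16.2
eef_pos: [0.4736, -0.2165, 0.142]
tool_rot: [-0.001, 0.957, 0.291, -0.0]
force: [0.7, 0.2, -0.8]
width: 0.0151
gripper_force: 48.9
```

```bash
python3 - <<'E'
exec(open('st.py').read())
import pickle
s=snapshot('wrist');pickle.dump((p,r,s),open('w6.pkl','wb'))
g=cv2.cvtColor(s['pixels'],cv2.COLOR_RGB2GRAY)
print('cols',list(range(244,266)))
for v in range(202,216):print(v,*g[v,244:266])
E
```

```text
16.2 [ 0.0552  0.3741  0.3814  1.9693 -0.1871  0.8335 -0.4412] [-0.0438  0.0075 -0.0019] [ 0.6769  0.2323 -0.7596] 0.0151360276307704 48.917880581575446
[ 0.4736 -0.2165  0.142 ] [[ 0.8308  0.5566 -0.001 ]
 [ 0.5566 -0.8308  0.0023]
 [ 0.0005 -0.0024 -1.    ]] 33.82162751979678
cols [244, 245, 246, 247, 248, 249, 250, 251, 252, 253, 254, 255, 256, 257, 258, 259, 260, 261, 262, 263, 264, 265]
202 65 73 68 75 78 79 80 86 81 100 144 157 122 81 77 85 83 72 76 71 75 69
203 63 68 70 73 76 75 82 85 80 99 137 160 117 76 74 76 75 80 73 69 66 65
204 99 82 70 68 77 77 79 84 79 98 141 162 117 73 83 77 73 76 73 69 65 67
205 131 120 113 92 87 78 76 73 73 95 141 159 118 71 74 77 75 73 85 86 90 112
206 122 139 140 138 126 122 114 112 104 117 149 163 138 98 105 105 110 115 121 127 135 138
207 82 113 128 148 152 158 155 152 147 135 125 122 123 137 146 144 149 146 152 143 128 121
208 64 70 93 113 123 127 135 138 123 87 44 26 66 118 147 146 131 134 124 104 92 88
209 73 72 66 68 72 84 88 76 37 20 21 23 18 42 91 103 96 90 87 71 81 91
210 77 69 74 77 74 76 74 44 13 24 27 31 29 15 30 57 73 75 93 91 96 88
211 68 77 78 73 79 77 69 39 25 26 30 24 29 25 25 52 69 91 108 101 89 91
212 73 74 74 70 71 82 58 30 26 24 26 31 33 23 22 58 89 101 106 95 90 85
213 73 79 78 78 78 82 64 29 26 35 30 29 35 30 21 66 108 110 98 95 81 81
214 69 71 70 74 78 83 59 29 27 27 26 21 32 27 16 83 114 100 97 83 76 76
215 67 76 93 79 79 82 59 31 26 26 19 24 27 22 17 73 111 105 95 87 74 71
```

Emit:
move_arm(slide=[[0.04, 0, 0], [0, 0, 0.1], [0, 0, 0.1], [0, 0, 0.1], [0, 0, 0], [0, 0, 0]], rotation=[[0, 0, 0], [0, 0, 0], [0, 0, 0], [0, 0, 0], [0, 0, 0], [0, 0, 0]], jaw=[1.2, 1.2, 1.2, 1.2, 1.2, 1.2])

```text
time: 16.85
eef_pos: [0.4742, -0.2164, 0.1393]
tool_rot: [-0.001, 0.957, 0.291, 0.0]
force: [-0.1, 0.6, 1.1]
width: 0.0152
gripper_force: 49.1
```

```bash
python3 st.py
```

```text
16.85 [ 0.0561  0.3785  0.3799  1.9705 -0.1896  0.8276 -0.4397] [ 0.0038 -0.0126 -0.0183] [-0.0726  0.5543  1.1443] 0.015200819165028343 49.0718100144295
[ 0.4742 -0.2164  0.1393] [[ 0.8307  0.5567 -0.0004]
 [ 0.5567 -0.8307  0.0021]
 [ 0.0008 -0.0019 -1.    ]] 33.824609453626714
```

Emit:
move_arm(slide=[[0, 0, 0.1], [0, 0, 0.1], [0, 0, 0.1], [0, 0, 0], [0, 0, 0]], rotation=[[0, 0, 0], [0, 0, 0], [0, 0, 0], [0, 0, 0], [0, 0, 0]], jaw=[1.2, 1.2, 1.2, 1.2, 1.2])

```text
time: 17.35
eef_pos: [0.4741, -0.2163, 0.1363]
tool_rot: [-0.001, 0.957, 0.291, 0.0]
force: [-0.2, -0.0, 3.6]
width: 0.0149
gripper_force: 49.1
```

```bash
python3 - <<'E'
exec(open('st.py').read())
F=[]
for i in range(8):
    snapshot('scene');s=read_state();F.append(s['force'])
print(np.mean(F,0),np.std(F,0))
import pickle;p,r=pose();s=snapshot('wrist');pickle.dump((p,r,s),open('w7.pkl','wb'))
g=cv2.cvtColor(s['pixels'],cv2.COLOR_RGB2GRAY)
print('cols',list(range(244,266)))
for v in range(204,226):print(v,*g[v,244:266])
E
```

```text
17.35 [ 0.0576  0.3832  0.3784  1.9725 -0.1922  0.8213 -0.4376] [ 0.0571 -0.0839 -0.0461] [-0.239  -0.0011  3.6123] 0.014935370408815618 49.140586433932185
[ 0.4741 -0.2163  0.1363] [[ 0.8307  0.5567 -0.0005]
 [ 0.5567 -0.8307  0.0021]
 [ 0.0008 -0.002  -1.    ]] 33.825383850636506
[ 0.2824 -0.1105  3.8238] [0.4785 0.5204 0.2615]
cols [244, 245, 246, 247, 248, 249, 250, 251, 252, 253, 254, 255, 256, 257, 258, 259, 260, 261, 262, 263, 264, 265]
204 64 70 73 76 79 81 79 85 79 103 141 160 117 71 84 78 76 78 80 81 71 69
205 65 71 71 77 78 78 77 82 80 115 150 162 120 77 78 75 77 79 73 70 73 69
206 66 65 70 74 77 76 83 83 80 109 149 160 116 73 76 78 76 74 78 70 66 71
207 81 70 67 75 79 78 76 82 80 116 152 161 118 77 78 75 75 73 69 70 65 72
208 118 105 94 87 75 78 79 79 73 118 152 164 121 73 74 79 75 76 72 80 87 101
209 140 138 134 123 112 108 103 99 97 104 125 114 91 87 98 91 95 103 109 123 129 135
210 110 130 143 143 149 146 149 125 88 64 33 28 42 84 127 137 137 147 150 147 134 129
211 67 87 116 123 136 145 149 117 40 18 24 24 19 42 107 146 151 139 133 119 97 90
212 67 70 73 82 98 115 101
[... 268 characters left out ...]
73 77 73 78 58 33 39 57 72 70 68 48 33 41 94 111 103 92 88 81
217 73 75 77 74 77 80 69 69 74 79 93 92 91 83 69 65 99 109 96 85 76 77
218 75 75 81 80 76 76 83 83 82 82 81 85 80 86 80 87 97 103 100 90 75 75
219 79 73 78 75 78 77 80 83 83 83 85 82 86 88 81 77 83 88 87 83 77 73
220 88 80 73 83 81 74 81 82 85 88 88 82 83 85 83 86 80 82 84 84 72 67
221 93 98 87 81 81 83 81 85 83 83 82 87 80 85 84 85 83 76 80 80 77 81
222 87 101 93 85 82 78 78 82 78 86 84 87 80 77 78 83 83 83 73 81 80 82
223 88 100 91 78 76 76 83 82 87 80 83 92 85 87 83 78 76 81 76 86 85 85
224 83 89 83 78 77 75 84 77 79 82 84 83 84 87 84 81 81 80 72 85 89 87
225 141 122 78 72 83 80 83 85 88 84 82 85 86 87 85 85 81 79 108 107 87 83
```

The tip sits on the cross with about 4.9 N net, nose about 4.2–5 mm in. I add 0.4 mm and check that it is steady.

Emit:
move_arm(slide=[[0, 0, 0.04], [0, 0, 0], [0, 0, 0], [0, 0, 0]], rotation=[[0, 0, 0], [0, 0, 0], [0, 0, 0], [0, 0, 0]], jaw=[1.2, 1.2, 1.2, 1.2])

```text
time: 18.2
eef_pos: [0.474, -0.2163, 0.1358]
tool_rot: [-0.001, 0.957, 0.291, 0.0]
force: [0.7, -0.7, 4.7]
width: 0.0151
gripper_force: 49.1
```

```bash
python3 - <<'E'
exec(open('st.py').read())
F=[];Z=[]
for i in range(16):
    snapshot('scene');s=read_state();F.append(s['force'][2]);Z.append(s['eef_pos'][2])
print(np.mean(F),np.std(F),Z[0],Z[-1])
import pickle
# did the fixture, pin punch, block stay: difference of scene vs. start
a=pickle.load(open('s0.pkl','rb'))['side']['pixels'].astype(int);b=snapshot('side')['pixels'].astype(int)
d=np.abs(a-b).sum(2);
for n,(x,y,w,h) in {'pin':(184,212,16,32),'coup':(244,196,30,40),'wood':(238,242,46,24),'tubeend':(156,216,20,18)}.items():print(n,d[y:y+h,x:x+w].mean())
E
```

```text
18.2 [ 0.0578  0.3838  0.3782  1.9729 -0.1926  0.8204 -0.4373] [-0.0316 -0.1379  0.0243] [ 0.7139 -0.6945  4.6611] 0.015127779827349941 49.14012213062961
[ 0.474  -0.2163  0.1358] [[ 0.8308  0.5566 -0.0006]
 [ 0.5566 -0.8308  0.0022]
 [ 0.0007 -0.0022 -1.    ]] 33.82357973761666
4.018875031553149 0.5086283374643155 0.13586065667308053 0.13581386793771072
pin 37.72265625
coup 16.275
wood 29.826992753623188
tubeend 59.88055555555555
```

```bash
python3 -c "
from station import sign_off
print(sign_off())"
```

```text
the job is handed in; nothing more can be done
None
```

I turned the knob about 3.28 rad clockwise (its starting angle wasn't measured). The auto punch now stands upright on the chalk cross at about 5 N, nose roughly halfway in and steady, and the job is handed in. I never touched the other tools, though image changes near them (probably shadows) weren't followed up.

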